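# Shift the shaker drive's selector into the marked gate slot

## Robot

A 7-joint arm with a two-finger parallel gripper is mounted at the origin on the work surface. World frame = base frame: x ahead of the robot, y to its left, z up, the work surface at z = 0. Lengths are in m, angles in rad, forces in N, time in s.
With the tool pointing down it reaches from about 0.425 to 0.875 m from the base axis. Payload 4.7 kg.
Tool frame: the origin (TCP) lies midway between the tips of the shut fingers; the grasp point (between the pads) lies 19 mm behind it; z points along the fingers, y is the direction in which the jaws open and shut (so a half turn about z gives the same grasp; the last joint's range is limited). The gripper opens to 87 mm and grips with 3 to 60 N. Pads are 19 mm wide; open, the fingers measure 117 mm over their backs; the gripper's body (75 mm by 190 mm) begins 51 mm behind the grasp point.
Start: joints at [-1.14, 0.321, -0.07, 1.45, 0.023, 1.371, -0.057], TCP at [0.263, 0.594, 0.223] pointing down, gripper open.
Joint ranges: [-2.86, 2.86], [-0.3, 2.09], [-1.38, 1.24], [0.06, 2.45], [-1.56, 4.7], [0.09, 2.05], [-2.69, 2.69]. Speed limits (rad/s): [2.57, 2.57, 3.14, 3.14, 3.14, 3.14, 3.14].

## Interface

Orientations are given as a rotation vector (axis times angle).
In Python, from bench import * gives the robot as it stands. The module is installed in compiled form; this text tells all that it offers.
- The arm moves only by the tool play_rows, never from a script. Its argument "series" is one flat list of numbers, 7 for each row, row after row: the opening in per cent of the stroke, from 0 (shut) to 100 (fully open), then the shift along the tool's x, y, z in m, then the turn, a rotation vector about the tool's x, y, z in degrees. In form: [fingers, tx, ty, tz, rx, ry, rz, fingers, tx, ty, tz, rx, ry, rz, ...]. A call has 1 to 10 rows; each row is the pose to reach, as a shift and turn from the pose commanded when the call began, along the tool's axes at that moment; what a row does not reach only later rows make up. A row lasts 1/12 s, in which the tool goes at most 41.7 mm and 7.16 degrees, less where a joint would pass 70% of its speed; a pose out of reach is approached as far as the arm can. A call with a gripper value outside its range is refused whole. The fingers move at their own pace and stop on an object; "force" is the grip in N (left out, the last holds). Time passes only in rows, so rows that repeat a pose let the fingers close. It gives the time, the measured TCP pose, the force and the opening at its end, in the units of the state.
- get_state(): the state, without advancing time (a new reading comes with each control period).
- get_image(name): name is "scene" or "top" or "wrist"; returns a dict with "frame" (420x560x3 uint8, red, green, blue), "fx", "fy", "cx", "cy" (pixels), "R" (3x3) and "t" (3): a world point X has camera coordinates R X + t. Camera axes: x right, y down, z forward; pixel columns grow to the right and rows downward; lengths in m; the calibration is good to about 2 mm. The wrist camera is an equidistant fisheye: a pixel r from the principal point sees the ray r / f radians off the axis. A picture is of the moment at which its call begins. There is no depth.
- close_job(): hands the job in, once; it reports no verdict.
The state is a dict: "time": time; "joint_positions": joint angles; "qd": joint speeds; "joint_torque": joint torques, N m; "position": TCP position; "tool_rot": TCP orientation; "ft_force": force on the tool from outside, world axes, zero at the start; "torque": the same for the moment, N m; "grip_width": opening from 0.0 (shut) to 1.0 (fully open).
Only numpy, scipy, OpenCV 4.12 (cv2) and the standard library are available. Lean on these libraries where they do the work, as an engineer would, in place of code of your own. Each camera call takes 0.05 s, during which the arm holds its last target.

## Task

Set the shaker drive to the speed marked by the upright index pin: push the selector lever out of its parking slot, along the cross channel and fully home into the slot that has the pin standing at its end. Only push the knob or stem with the fingers, without pinching the lever and without shifting into any other slot, and leave the glassware and other loose things where they stand.

Things in the scene. Friction and masses are not known exactly. Their poses are not given: they have to be found in the camera images.
- drive: Shaker drive, fixed: blue gearbox housing 150 (its x) x 136 (its y) mm on a dark base plate 200 x 270 x 10 mm; a grey motor on its +x side reaches x = +175, 124 mm high. Origin: centre of the base plate's underside, on the bench, z up. The flat aluminium top, 150 mm above the origin, is the gate plate, 10 mm thick.
- gate_middle (a point): Middle of the gate, on the plate's upper face, axes as the drive. A cross channel 20 mm wide runs along y (x = 0, y = -46 to +46). Five slots 20 mm wide leave it along x, ending at x = +43 or -43: at y = 0 and y = -36 one on each side (+x and -x), at y = +36 only one, on the -x side (parking slot). The 16 mm wide tongues between slots have round noses at x = +-10.
- parking_slot (a point): Closed end of the parking slot (gate x = -43, y = +36), on the plate's upper face. The lever starts in this slot.
- pivot (a point): The lever's two-way pivot, inside the housing on the drive's axis, 30 mm above the drive's origin, axes as the drive. With a = shift_fore and b = shift_side, the knob centre lies from here at 190 mm x (cos b sin a, sin b, cos b cos a).
- knob (a point): Centre of the selector lever's black knob, a 30 mm cube with faces square to the drive's x and y when upright, on a round steel stem 10 mm thick. 190 mm from the pivot: 220 mm above the bench when upright, about 203 when tilted fully both ways. It swings some 56 mm each way.
- stem_at_gate (a point): Point on the stem's centre line, 121 mm from the pivot, about where it passes the gate plate.
- shift_fore (a joint): Lever tilt towards the drive's +x (rad), stops at -0.30 and +0.30; about 0 (up to 0.05 either way) in the cross channel, +-0.30 at the end of a slot. It stays where it is left: moving it takes about 2 to 4 N at the knob.
- shift_side (a joint): Lever tilt towards the drive's +y (rad), stops at -0.30 and +0.30: about +0.30 in line with the parking slot, 0 in line with the middle slots, -0.30 in line with the slots at y = -36. Same stiffness. Slots leave some 0.05 rad of play either way.
- index_pin: Steel index pin fixed upright on the gate plate: a 10 mm post with an 18 mm round head, 26 mm high overall. Origin: centre of its foot, on the plate's upper face. It stands 60 mm from the drive's y axis (x = +60 or -60 in drive axes), straight beyond the closed end of the slot that is wanted (y = 0 or -36).
- plug_a: Flat steel plug, 16 mm wide and only 3 mm high, fixed on the gate plate beyond the end of a slot that is not wanted (same places as the pin). Origin: centre of its underside.
- plug_b: Flat steel plug, 16 mm wide and only 3 mm high, fixed on the gate plate beyond the end of a slot that is not wanted (same places as the pin). Origin: centre of its underside.
- plug_c: Flat steel plug, 16 mm wide and only 3 mm high, fixed on the gate plate beyond the end of a slot that is not wanted (same places as the pin). Origin: centre of its underside.
- jar_small: Bystander: small white screw-cap jar, 42 wide, 60 high, standing on the drive's base plate on the -y side (mm). Origin: centre of its underside.
- weight: Bystander: steel 200 g balance weight with a knobbed top, 34 wide, 48 high, standing on the drive's base plate on the +y side (mm). Origin: centre of its underside.
- bottle: Bystander: glass bottle with blue cap, 80 wide, 165 high, on the bench (mm). Origin: centre of its underside.
- beaker: Bystander: glass beaker, 72 wide, 90 high, on the bench (mm). Origin: centre of its underside.
- jar_large: Bystander: white jar, 66 wide, 80 high, on the bench (mm). Origin: centre of its underside.
- scoop: Bystander: green measuring scoop, bowl 56 wide, 24 high, handle 85 long towards its -x, on the bench (mm). Origin: centre of its underside (of its bowl).
- spoon: Bystander: orange spoon 180 long, lying on the bench (mm). Origin: centre of its underside (middle of its length).

How it is judged:
On the way:
1. the lever is out of the parking slot, upright fore and aft in the cross channel (value of joint shift_fore between -0.08 and 0.08 rad), for 0.2 s.
At the end, for the whole second after the job is handed in: The lever is in the slot whose end carries the index pin (stem_at_gate within 36 mm of the pin, seen from above), tilted at least 0.25 of the 0.30 rad along the slot, and at rest (horizontal distance between stem_at_gate and index_pin below 0.036 m and (value of joint shift_fore above 0.25 rad or value of joint shift_fore below -0.25 rad) and velocity of joint shift_fore between -0.05 and 0.05 rad/s and velocity of joint shift_side between -0.05 and 0.05 rad/s); the robot touches nothing.
It fails at once if the lever is shifted home (beyond 0.25 rad) into a slot with a flat plug ((horizontal distance between stem_at_gate and plug_a below 0.036 m or horizontal distance between stem_at_gate and plug_b below 0.036 m or horizontal distance between stem_at_gate and plug_c below 0.036 m) and (value of joint shift_fore above 0.25 rad or value of joint shift_fore below -0.25 rad)).
It fails at once if the lever is pinched: the fingers press on two opposite sides of the knob (shift_side_c1 to c4 going round) or stem (c6 to c9) at once (((contact force between the fingers and shift_side_c1 above 1 N or contact force between the fingers and shift_side_c6 above 1 N) and (contact force between the fingers and shift_side_c3 above 1 N or contact force between the fingers and shift_side_c8 above 1 N)) or ((contact force between the fingers and shift_side_c2 above 1 N or contact force between the fingers and shift_side_c7 above 1 N) and (contact force between the fingers and shift_side_c4 above 1 N or contact force between the fingers and shift_side_c9 above 1 N))).
It fails at once if a bystander is moved or lifted by more than 25 mm (distance of any of jar_small, weight, bottle, beaker, jar_large, scoop, spoon from where it was at the start of the episode above 0.025 m).
It also fails if it takes over 54 s, if anything falls off the work surface, if the arm or the gripper's body presses on something with over 40 N, if the wrist force passes 120 N, or if a joint passes its speed limit or range.

## Working session

There is one attempt and no reset: what is moved stays moved. The work goes in short steps, Python scripts to look and compute and a tool call to move; the robot and the scene stay as the last step left them, time stands still between calls to the robot, and variables do not carry over. Pictures are saved under pics/ and viewed, and the job is handed in when it is done.

Besides the shell and the picture viewer there is one more tool, called after ">>>" as a command line: name --argument value ..., lists and objects as JSON in quotes. play_rows: Moves the arm, as the interface text tells. Its arguments: {"type":"object","properties":{"series":{"type":"array"},"force":{"type":"number"}},"required":["series"]}

```bash
mkdir -p pics
python3 - <<'E'
from bench import *
import cv2
print(get_state())
for n in ["scene","top","wrist"]:
    im=get_image(n); cv2.imwrite(f"pics/{n}0.png",im["frame"][:,:,::-1]); print(n,im["fx"],im["fy"],im["cx"],im["cy"],im["R"],im["t"])
E
```

```text
{'time': 0.0, 'joint_positions': array([-1.1399099 ,  0.32185398, -0.07010637,  1.45169875,  0.02258607,
        1.37078163, -0.05689731]), 'qd': array([ 0.00135261,  0.00141853, -0.00021154,  0.00150562,  0.00017976,
        0.00032883, -0.00019264]), 'joint_torque': array([-8.11367518e-04, -4.91282129e+01, -4.04546158e-01, -3.12546766e+01,
       -6.38746982e-02,  4.33170993e-02,  1.83386792e-04]), 'position': array([0.26293707, 0.59382992, 0.22142963]), 'tool_rot': array([-6.49810985e-01, -3.07331777e+00,  3.02616410e-03]), 'ft_force': array([ 1.02059059,  0.1025439 , -0.99797776]), 'torque': array([-0.02310875,  0.02038254, -0.01457505]), 'grip_width': 0.9980574350503107}
scene 454.78536204478866 454.78536204478866 279.9037925068285 212.62659917583798 [[ 0.03668812  0.99932265 -0.00286775]
 [ 0.72262668 -0.02851173 -0.69065025]
 [-0.6902642   0.02326635 -0.72318325]] [-0.00873392 -0.25421834  1.65168603]
top 485.3418784700721 485.3418784700721 288.1293023811366 207.40493186074437 [[ 2.14593447e-02 -9.99769715e-01 -1.12912774e-04]
 [-9.95276479e-01 -2.13522049e-02 -9.47038200e-02]
 [ 9.46796003e-02  2.14466135e-03 -9.95505487e-01]] [-0.02254337  0.51981255  1.45749317]
wrist 325.19226210127806 325.19226210127806 277.44874635431563 211.76999128684005 [[ 0.40501467  0.91430688 -0.00245968]
 [ 0.87412409 -0.38642312  0.294252  ]
 [ 0.26808615 -0.12132644 -0.9557247 ]] [-0.6482466  -0.03555825  0.39205031]
```

View pics/scene0.png

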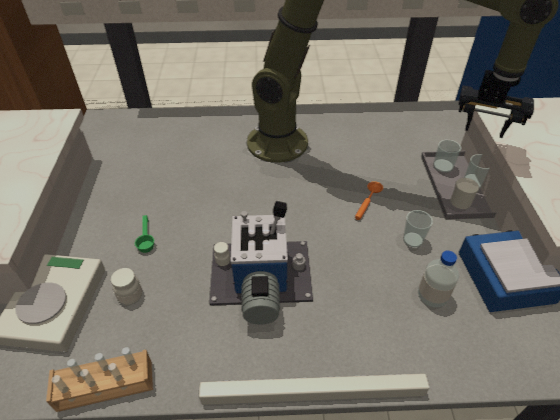

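View pics/top0.png

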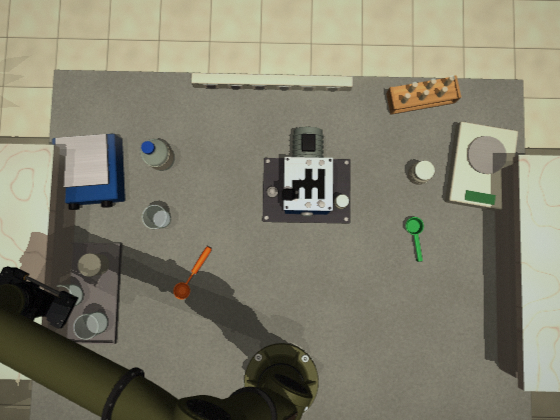

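View pics/wrist0.png

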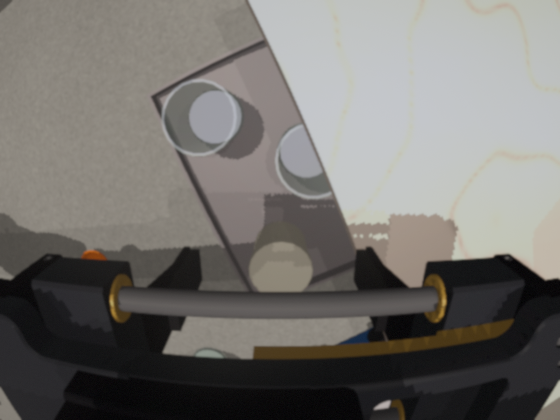

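Run:
```python
import cv2
a=cv2.imread("pics/scene0.png")[195:325,200:320]; cv2.imwrite("pics/s1.png",cv2.resize(a,None,fx=4.6,fy=4.6,interpolation=cv2.INTER_CUBIC))
a=cv2.imread("pics/top0.png")[120:230,255:360]; cv2.imwrite("pics/t1.png",cv2.resize(a,None,fx=5,fy=5,interpolation=cv2.INTER_CUBIC))
```

```text
(no output)
```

View pics/s1.png

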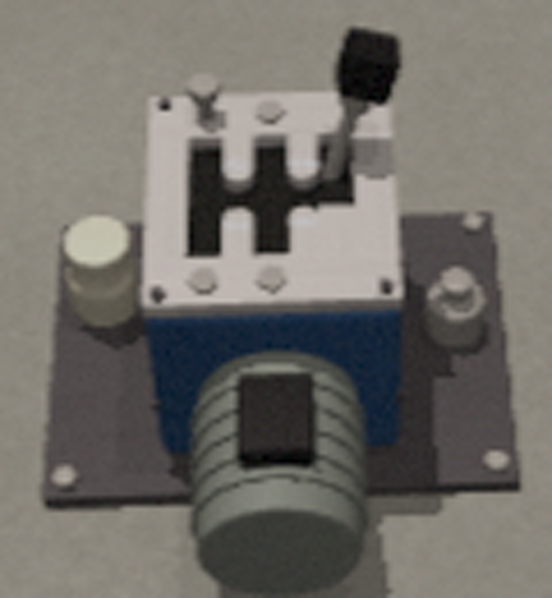

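View pics/t1.png

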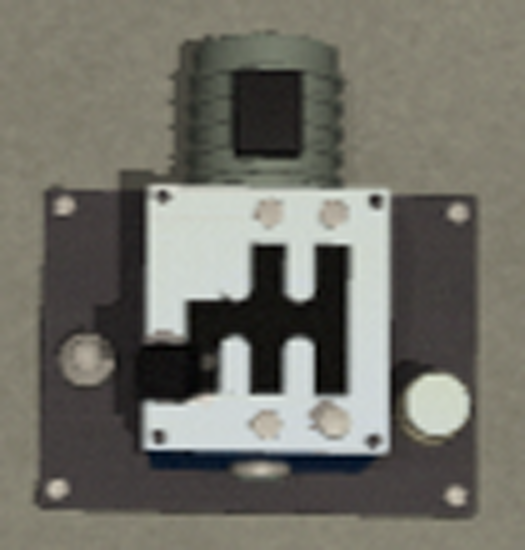

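```bash
cat > h.py <<'E'
from bench import *
import numpy as np, cv2, pickle
from scipy.optimize import least_squares
from scipy.spatial.transform import Rotation as Rt
def proj(im,X):
    c=np.asarray(X)@im["R"].T+im["t"]; return np.c_[c[:,0]/c[:,2]*im["fx"]+im["cx"],c[:,1]/c[:,2]*im["fy"]+im["cy"]]
def D(p,L):
    L=np.atleast_2d(L); c,s=np.cos(p[2]),np.sin(p[2]); return np.c_[p[0]+c*L[:,0]-s*L[:,1],p[1]+s*L[:,0]+c*L[:,1],L[:,2]]
E
python3 - <<'E'
from h import *
T=get_image("top");S=get_image("scene")
L=np.array([[75,68,150],[75,-68,150],[-75,-68,150],[-75,68,150],[100,135,10],[100,-135,10],[-100,-135,10],[-100,135,10]])/1e3
uT=np.array([[147,187],[388,188],[389,453],[143,450],[47,187],[475,197],[476,516],[40,508]])/5+[255,120]-0.4
uS=np.array([[402,302],[142,305],[150,97],[393,96],[519,488],[42,505],[60,228],[493,213]])/4.6+[200,195]-0.4
for w in [(1,0),(0,1),(1,1)]:
    f=lambda p:np.r_[w[0]*(proj(T,D(p,L))-uT).ravel(),w[1]*(proj(S,D(p,L))-uS).ravel()]
    r=least_squares(f,[0.6,0,0],loss='soft_l1');print(r.x);
print(r.fun.reshape(-1,2).round(1))
p=r.x; np.save("p.npy",p)
R=190; 
def knob(a,b): return D(p,[.19*np.cos(b)*np.sin(a),.19*np.sin(b),.03+.19*np.cos(b)*np.cos(a)])
for a,b in [(-.3,.3),(0,.3),(0,-.3),(-.3,-.3)]: 
    k=knob(a,b);print(a,b,k,proj(T,k),proj(S,k))
E
```

```text
[ 0.57737887 -0.06631968  0.00626601]
[ 5.78431868e-01 -6.57659522e-02  4.68246689e-04]
[ 0.57778641 -0.06603141  0.00346119]
[[ 0.3 -0.6]
 [ 0.3  0.1]
 [-0.4  0. ]
 [ 0.1 -0.3]
 [-0.7  0.1]
 [ 0.4 -0.4]
 [-0.2 -0.1]
 [-0.8 -0. ]
 [-0.  -0.3]
 [-0.2  0.9]
 [ 0.1  0.6]
 [-1.  -0.8]
 [ 0.4 -0.7]
 [-0.4 -0.6]
 [ 0.4 -0.2]
 [-0.2 -0. ]]
-0.3 0.3 [[ 0.52395136 -0.01006857  0.20340688]] [[287.66187554 199.69937697]] [[279.84162581 206.34101681]]
0 0.3 [[ 0.57759207 -0.00988291  0.21151393]] [[288.02046881 179.48669917]] [[280.72009944 219.80718847]]
0 -0.3 [[ 0.57798075 -0.12217991  0.21151393]] [[329.89406517 180.2322843 ]] [[234.20114028 221.26996358]]
-0.3 -0.3 [[ 0.52434004 -0.12236558  0.20340688]] [[329.4393809  200.44641392]] [[235.07070765 207.71471762]]
```

```bash
cat >> h.py <<'E'
RG=Rt.from_matrix([[-1,0,0],[0,1,0],[0,0,-1]])
def to(*g,yaw=0):
    s=get_state(); R0=Rt.from_rotvec(s["tool_rot"]); G=Rt.from_euler('z',yaw,degrees=True)*RG
    print("t",round(s["time"],2),"pos",s["position"].round(4),"F",s["ft_force"].round(1),"grip",round(s["grip_width"],2),"q",s["joint_positions"].round(2))
    for q in g:
        print(q,"shift",R0.inv().apply(np.array(q)-s["position"]).round(4),"turn",np.degrees((R0.inv()*G).as_rotvec()).round(1))
E
python3 - <<'E'
from h import *
to([.263,.594,.30],[.49,-.01,.30])
E
```

```text
t 0.25 pos [0.2631 0.5941 0.222 ] F [0.7 0.9 0.6] grip 1.0 q [-1.14  0.32 -0.07  1.45  0.02  1.37 -0.06]
[0.263, 0.594, 0.3] shift [ 0.     -0.0002 -0.078 ] turn [ -0.1  -0.  -23.9]
[0.49, -0.01, 0.3] shift [-0.4521 -0.4606 -0.0775] turn [ -0.1  -0.  -23.9]
```

>>> play_rows --series '[0,0,0,-0.04,0,0,0,0,0,0,-0.078,0,0,-5,0,-0.03,-0.03,-0.078,0,0,-10,0,-0.055,-0.055,-0.078,0,0,-15,0,-0.08,-0.08,-0.078,0,0,-20,0,-0.105,-0.105,-0.078,0,0,-24,0,-0.13,-0.13,-0.078,0,0,-24,0,-0.155,-0.155,-0.078,0,0,-24,0,-0.18,-0.18,-0.078,0,0,-24,0,-0.205,-0.205,-0.078,0,0,-24]' --force 20

```text
time: 1.08
position: [0.3679, 0.3221, 0.3006]
tool_rot: [-0.003, 3.141, 0.001]
ft_force: [-0.1, 0.6, 0.1]
grip_width: 0.325
```

Run:
```python
from h import *
to([.49,-.01,.30])
```

```text
t 1.08 pos [0.3679 0.3221 0.3006] F [-0.1  0.6  0.1] grip 0.32 q [-0.84 -0.05  0.06  1.71  0.    1.48  0.8 ]
[0.49, -0.01, 0.3] shift [-0.1214 -0.3324  0.0005] turn [0.  0.  0.1]
```

>>> play_rows --series '[0,-0.012,-0.033,0,0,0,0,0,-0.024,-0.066,0,0,0,0,0,-0.036,-0.1,0,0,0,0,0,-0.048,-0.133,0,0,0,0,0,-0.06,-0.166,0,0,0,0,0,-0.072,-0.2,0,0,0,0,0,-0.085,-0.233,0,0,0,0,0,-0.1,-0.266,0,0,0,0,0,-0.112,-0.3,0,0,0,0,0,-0.121,-0.332,0,0,0,0]'

```text
time: 1.92
position: [0.4898, -0.01, 0.3007]
tool_rot: [-0.002, 3.141, -0.0]
ft_force: [0.6, 0.2, 0.3]
grip_width: 0.008
```

Run:
```python
from h import *
to([.49,-.01,.30])
for n in ["scene","top","wrist"]:
    im=get_image(n); f=im["frame"][:,:,::-1]
    f={"scene":f[130:330,180:340],"top":f[110:260,240:380],"wrist":f}[n]
    cv2.imwrite(f"pics/{n}1.png",cv2.resize(f,None,fx=1 if n=="wrist" else 3,fy=1 if n=="wrist" else 3))
```

```text
t 1.92 pos [ 0.4898 -0.01    0.3007] F [0.6 0.2 0.3] grip 0.01 q [-0.53 -0.07  0.48  1.73  0.03  1.48  1.51]
[0.49, -0.01, 0.3] shift [-0.0002 -0.      0.0007] turn [-0.   0.   0.1]
```

View pics/scene1.png

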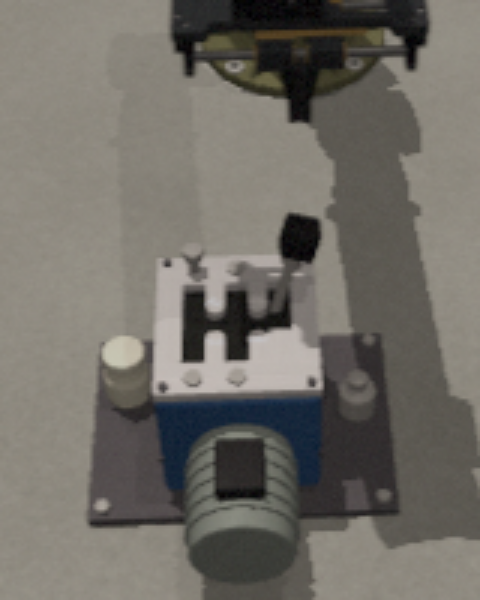

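View pics/wrist1.png

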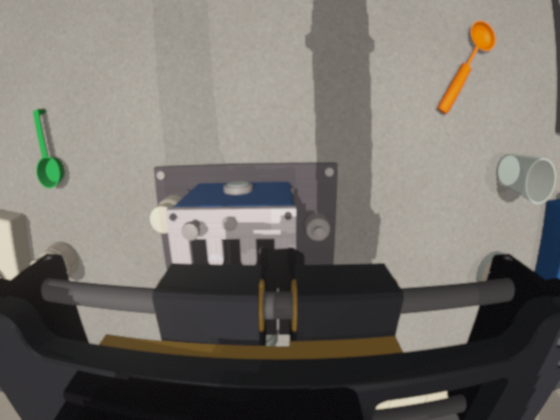

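>>> play_rows --series '[0,0.006,0,0.03,0,0,0,0,0.006,0,0.065,0,0,0,0,0.006,0,0.1,0,0,0,0,0.006,0,0.1,0,0,0]'

```text
time: 2.4
position: [0.4784, -0.0064, 0.1943]
tool_rot: [0.007, -3.13, 0.002]
ft_force: [-1.8, -0.4, -0.3]
grip_width: 0.007
```

```bash
cat >> h.py <<'E'
def shots(k):
    for n in ["scene","top"]:
        im=get_image(n); f=im["frame"][:,:,::-1]
        f={"scene":f[170:310,190:330],"top":f[120:240,250:370]}[n]
        cv2.imwrite(f"pics/{n}{k}.png",cv2.resize(f,None,fx=4,fy=4,interpolation=cv2.INTER_CUBIC))
    a=cv2.imread(f"pics/scene{k}.png")[:480,:400];b=cv2.imread(f"pics/top{k}.png")[:,:400];cv2.imwrite(f"pics/both{k}.png",np.hstack([a,b]))
E
python3 - <<'E'
from h import *
to([.55,-.01,.20]); shots(2)
E
```

```text
t 2.4 pos [ 0.4784 -0.0064  0.1943] F [-1.8 -0.4 -0.3] grip 0.01 q [-0.53 -0.04  0.48  1.91  0.02  1.28  1.52]
[0.55, -0.01, 0.2] shift [-0.0715 -0.0039 -0.0065] turn [-0.1 -0.7  0.2]
```

View pics/both2.png

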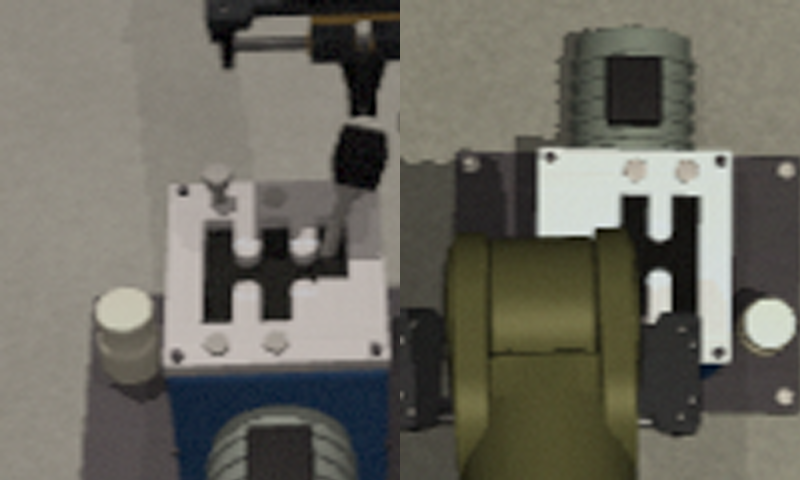

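>>> play_rows --series '[0,0,0,0,0,0,0,0,-0.01,0,0,0,0,0,0,-0.02,0,0,0,0,0,0,-0.03,0,0,0,0,0,0,-0.038,0,0,0,0,0,0,-0.046,0,0,0,0,0,0,-0.052,0,0,0,0,0,0,-0.056,0,0,0,0,0,0,-0.06,0,0,0,0,0,0,-0.06,0,0,0,0,0]'

```text
time: 3.33
position: [0.544, -0.0079, 0.2003]
tool_rot: [-0.003, 3.141, -0.001]
ft_force: [-1.3, 0.7, 1.4]
grip_width: 0.008
```

Run:
```python
from h import *
to([.553,-.01,.20]); shots(3)
```

```text
t 3.33 pos [ 0.544  -0.0079  0.2003] F [-1.3  0.7  1.4] grip 0.01 q [-0.51  0.11  0.51  1.76 -0.05  1.28  1.59]
[0.553, -0.01, 0.2] shift [-0.009  -0.0022  0.0003] turn [-0.   0.   0.1]
```

View pics/both3.png

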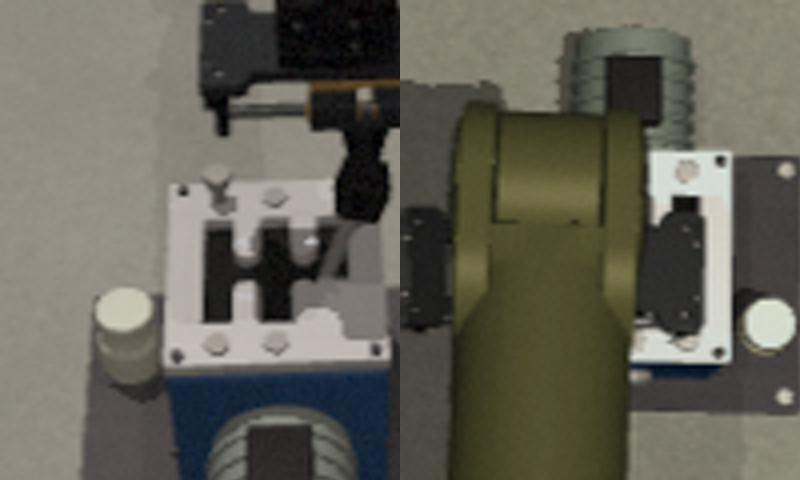

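>>> play_rows --series '[0,-0.004,-0.002,0,0,0,0,0,-0.008,-0.002,0,0,0,0,0,-0.012,-0.002,0,0,0,0,0,-0.012,-0.002,0,0,0,0]'

```text
time: 3.77
position: [0.5561, -0.0095, 0.2006]
tool_rot: [-0.004, 3.141, -0.0]
ft_force: [-1.9, -0.3, 0.9]
grip_width: 0.009
```

Run:
```python
from h import *
to([.50,-.01,.20]); shots(4)
```

```text
t 3.77 pos [ 0.5561 -0.0095  0.2006] F [-1.9 -0.3  0.9] grip 0.01 q [-0.5   0.14  0.51  1.74 -0.07  1.29  1.6 ]
[0.5, -0.01, 0.2] shift [ 0.0561 -0.0004  0.0006] turn [-0.   0.   0.1]
```

View pics/both4.png

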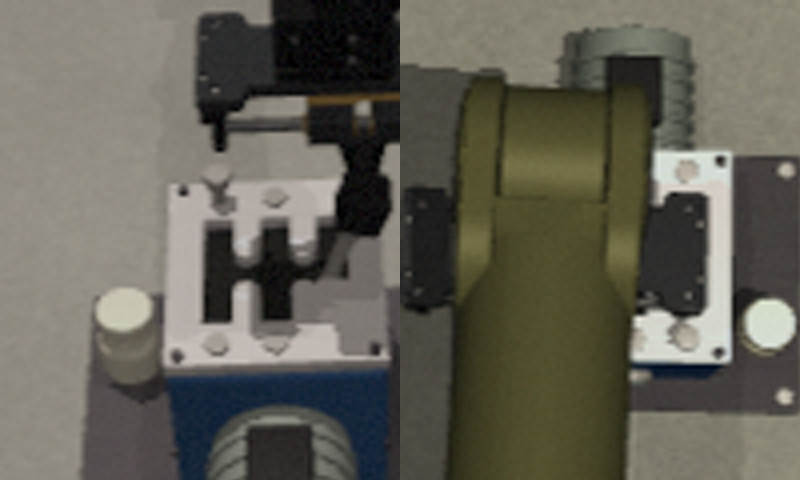

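>>> play_rows --series '[0,0.015,0,0,0,0,0,0,0.035,0,0,0,0,0,0,0.04,0,-0.03,0,0,0,0,0.04,0.02,-0.06,0,0,0,0,0.03,0.05,-0.085,0,0,0,0,0.01,0.065,-0.085,0,0,0,0,-0.01,0.08,-0.085,0,0,0,0,-0.022,0.09,-0.085,0,0,0,0,-0.022,0.09,-0.085,0,0,0]'

```text
time: 4.62
position: [0.5791, 0.0835, 0.2849]
tool_rot: [-0.009, 3.14, -0.0]
ft_force: [-0.5, 0.6, -0.6]
grip_width: 0.007
```

Run:
```python
from h import *
to([.578,.045,.20]); shots(5)
```

```text
t 4.62 pos [0.5791 0.0835 0.2849] F [-0.5  0.6 -0.6] grip 0.01 q [-0.58  0.16  0.45  1.54 -0.07  1.46  1.45]
[0.578, 0.045, 0.2] shift [ 0.0014 -0.0385  0.0849] turn [-0.   0.1  0.3]
```

View pics/both5.png

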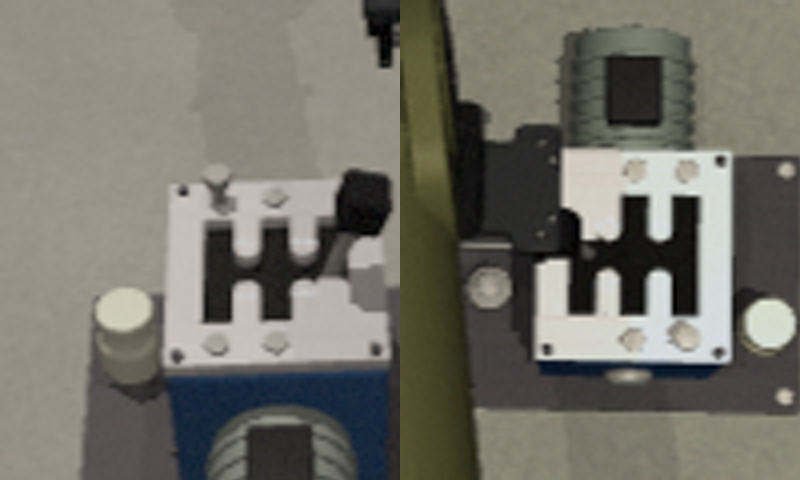

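>>> play_rows --series '[0,0,-0.03,0,0,0,0,0,0,-0.038,0.03,0,0,0,0,0,-0.038,0.065,0,0,0,0,0,-0.038,0.095,0,0,0,0,0,-0.038,0.096,0,0,0,0,0,-0.045,0.096,0,0,0,0,0,-0.055,0.096,0,0,0,0,0,-0.065,0.096,0,0,0,0,0,-0.075,0.096,0,0,0,0,0,-0.075,0.096,0,0,0]'

```text
time: 5.55
position: [0.5788, 0.0025, 0.1922]
tool_rot: [0.002, 3.137, 0.0]
ft_force: [1.1, 1.8, 2.4]
grip_width: 0.003
```

Run:
```python
from h import *
to([.578,-.07,.188]); shots(6)
```

```text
t 5.55 pos [0.5788 0.0025 0.1922] F [1.1 1.8 2.4] grip 0.0 q [-0.49  0.19  0.5   1.7  -0.1   1.27  1.6 ]
[0.578, -0.07, 0.188] shift [ 0.0007 -0.0725  0.0042] turn [ 0.   0.3 -0.1]
```

View pics/both6.png

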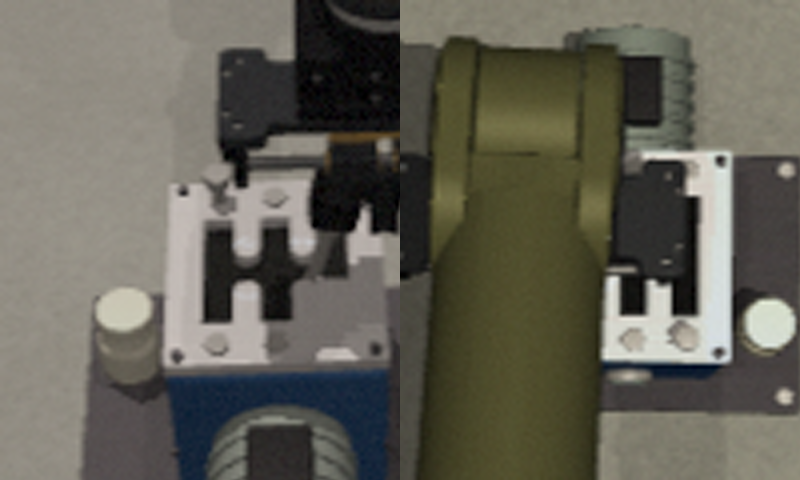

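>>> play_rows --series '[0,0.001,-0.01,0.003,0,0,0,0,0.001,-0.02,0.003,0,0,0,0,0.001,-0.03,0.003,0,0,0,0,0.001,-0.04,0.003,0,0,0,0,0.001,-0.05,0.003,0,0,0,0,0.001,-0.06,0.003,0,0,0,0,0.001,-0.07,0.003,0,0,0,0,0.001,-0.077,0.003,0,0,0,0,0.001,-0.081,0.003,0,0,0,0,0.001,-0.081,0.003,0,0,0]'

```text
time: 6.48
position: [0.5759, -0.0772, 0.186]
tool_rot: [0.0, -3.14, 0.001]
ft_force: [1.3, 0.4, -0.9]
grip_width: 0.004
```

Run:
```python
from h import *
to([.578,-.088,.188]); shots(7)
```

```text
t 6.48 pos [ 0.5759 -0.0772  0.186 ] F [ 1.3  0.4 -0.9] grip 0.0 q [-0.39  0.21  0.55  1.7  -0.11  1.27  1.75]
[0.578, -0.088, 0.188] shift [-0.0021 -0.0108 -0.002 ] turn [-0.  -0.1  0. ]
```

View pics/both7.png

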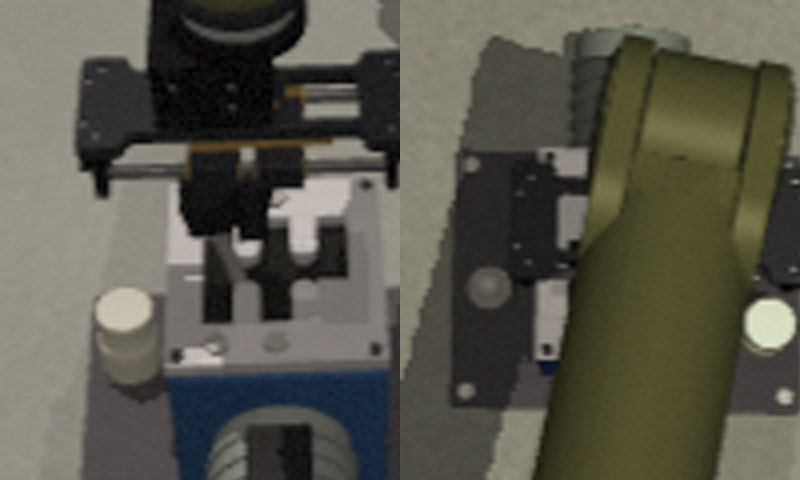

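>>> play_rows --series '[0,-0.001,-0.004,-0.001,0,0,0,0,-0.001,-0.008,-0.001,0,0,0,0,-0.001,-0.012,-0.001,0,0,0,0,-0.001,-0.012,-0.001,0,0,0]'

```text
time: 6.92
position: [0.5774, -0.0884, 0.1875]
tool_rot: [0.002, -3.141, 0.0]
ft_force: [0.4, 2.1, -2.1]
grip_width: 0.006
```

Run:
```python
from h import *
to([.578,-.088,.188]); shots(8)
```

```text
t 6.92 pos [ 0.5774 -0.0884  0.1875] F [ 0.4  2.1 -2.1] grip 0.01 q [-0.37  0.22  0.55  1.69 -0.12  1.27  1.78]
[0.578, -0.088, 0.188] shift [-0.0006  0.0004 -0.0005] turn [-0.  -0.   0.1]
```

View pics/both8.png

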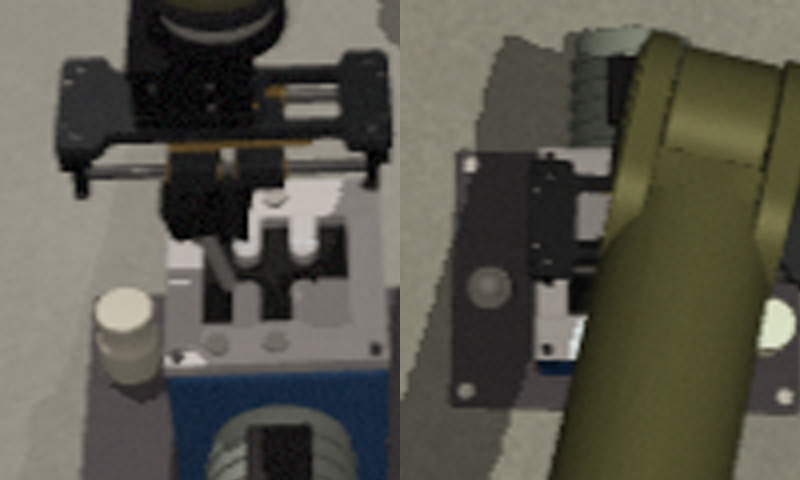

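>>> play_rows --series '[0,0,-0.002,0,0,0,0,0,0,-0.003,0,0,0,0,0,0,-0.003,0,0,0,0,0,0,0.01,0,0,0,0,0,0,0.03,0,0,0,0,0,0,0.04,-0.03,0,0,0,0,0,0.04,-0.065,0,0,0,0,0,0.07,-0.09,0,0,0,0,0,0.09,-0.09,0,0,0,0,0,0.09,-0.09,0,0,0]'

```text
time: 7.85
position: [0.5788, 0.0075, 0.2799]
tool_rot: [-0.013, 3.137, 0.004]
ft_force: [0.3, 0.4, -0.6]
grip_width: 0.004
```

Run:
```python
from h import *
to([.63,-.122,.278]); shots(9)
```

```text
t 7.85 pos [0.5788 0.0075 0.2799] F [ 0.3  0.4 -0.6] grip 0.0 q [-0.5   0.15  0.5   1.57 -0.07  1.44  1.58]
[0.63, -0.122, 0.278] shift [-0.0501 -0.13    0.0018] turn [0.2 0.3 0.5]
```

View pics/both9.png

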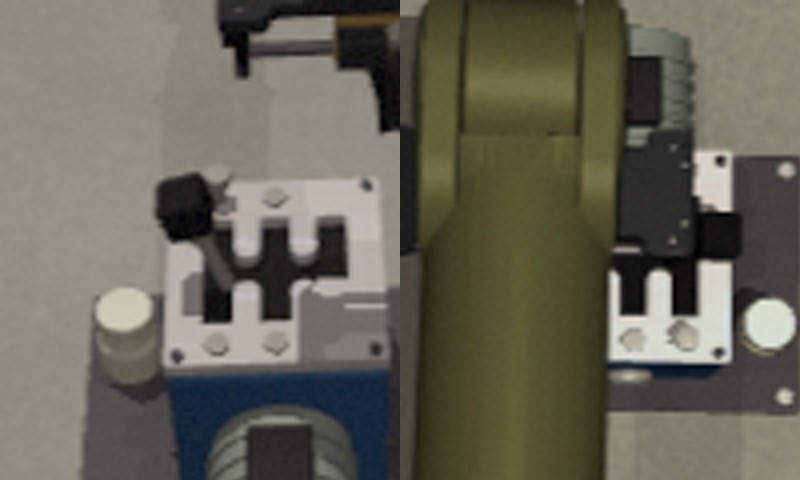

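>>> play_rows --series '[0,-0.03,-0.01,0,0,0,0,0,-0.05,-0.035,0,0,0,0,0,-0.052,-0.07,0,0,0,0,0,-0.052,-0.1,0,0,0,0,0,-0.052,-0.125,0,0,0,0,0,-0.052,-0.13,0.02,0,0,0,0,-0.052,-0.13,0.05,0,0,0,0,-0.052,-0.13,0.08,0,0,0,0,-0.052,-0.13,0.093,0,0,0,0,-0.052,-0.13,0.093,0,0,0]'

```text
time: 8.78
position: [0.6267, -0.1285, 0.1804]
tool_rot: [0.0, -3.134, 0.0]
ft_force: [0.2, 0.2, -0.3]
grip_width: 0.004
```

Run:
```python
from h import *
to([.575,-.122,.186],[.553,-.122,.186]); shots(10)
```

```text
t 8.78 pos [ 0.6267 -0.1285  0.1804] F [ 0.2  0.2 -0.3] grip 0.0 q [-0.28  0.36  0.56  1.55 -0.19  1.3   1.88]
[0.575, -0.122, 0.186] shift [ 0.0517  0.0065 -0.0052] turn [-0.  -0.4  0. ]
[0.553, -0.122, 0.186] shift [ 0.0737  0.0065 -0.005 ] turn [-0.  -0.4  0. ]
```

View pics/both10.png

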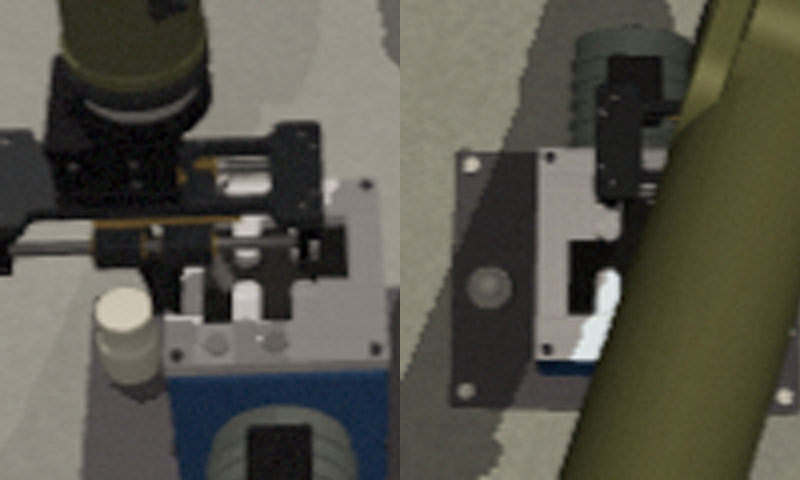

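>>> play_rows --series '[0,0,0.006,0,0,0,0,0,0.01,0.006,0,0,0,0,0,0.02,0.006,0,0,0,0,0,0.03,0.006,0,0,0,0,0,0.04,0.006,0,0,0,0,0,0.05,0.006,0,0,0,0,0,0.06,0.006,0,0,0,0,0,0.06,0.006,0,0,0,0]'

```text
time: 9.55
position: [0.5681, -0.1218, 0.1855]
tool_rot: [-0.002, 3.141, 0.002]
ft_force: [1.1, 0.0, 1.2]
grip_width: 0.001
```

Run:
```python
from h import *
to([.553,-.122,.186]); shots(11)
```

```text
t 9.55 pos [ 0.5681 -0.1218  0.1855] F [1.1 0.  1.2] grip 0.0 q [-0.33  0.21  0.57  1.7  -0.12  1.27  1.84]
[0.553, -0.122, 0.186] shift [ 0.0151 -0.0002 -0.0005] turn [0.1 0.  0.1]
```

View pics/both11.png

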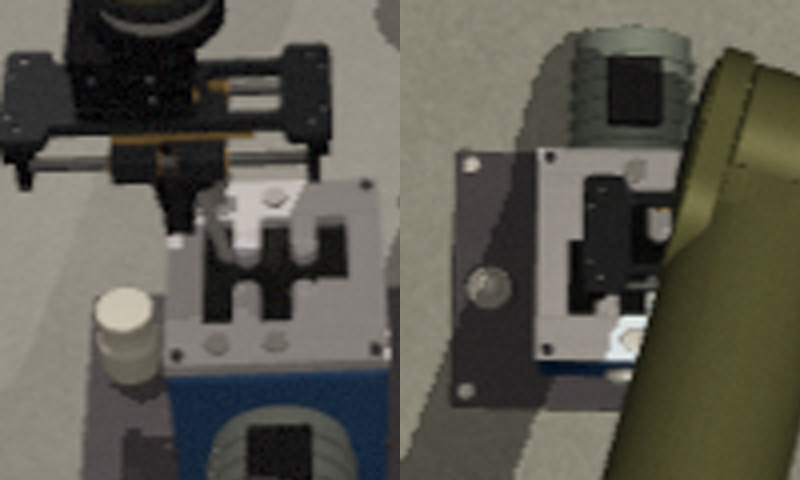

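Stem is in the pin's slot (scene crop about (215,225)) and moving towards the pin. Pushing on to the stop.

>>> play_rows --series '[0,0.004,0,0,0,0,0,0,0.008,0,0,0,0,0,0,0.012,0,0,0,0,0,0,0.015,0,0,0,0,0,0,0.016,0,0,0,0,0,0,0.016,0,0,0,0,0]'

```text
time: 10.15
position: [0.5532, -0.1217, 0.1844]
tool_rot: [0.003, -3.141, -0.0]
ft_force: [1.1, 0.6, -1.4]
grip_width: 0.006
```

Run:
```python
from h import *
to([.553,-.122,.186]); shots(12)
```

```text
t 10.15 pos [ 0.5532 -0.1217  0.1844] F [ 1.1  0.6 -1.4] grip 0.01 q [-0.34  0.18  0.57  1.73 -0.1   1.26  1.83]
[0.553, -0.122, 0.186] shift [ 0.0002 -0.0003 -0.0016] turn [ 0.  -0.   0.1]
```

View pics/both12.png

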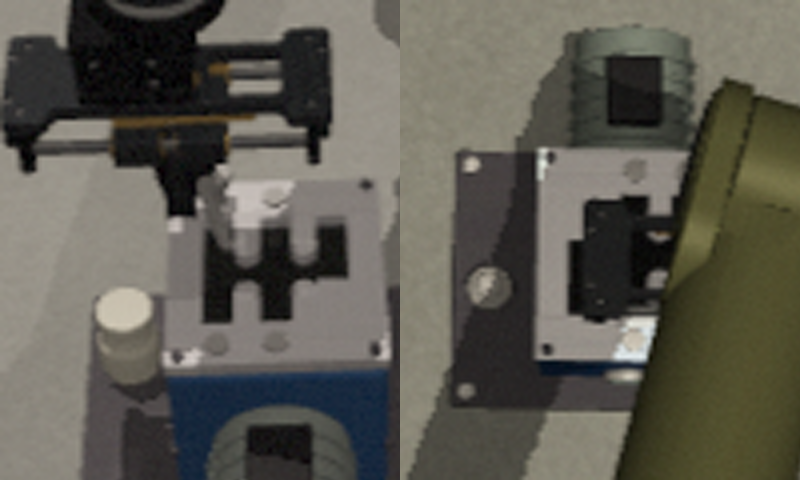

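>>> play_rows --series '[0,0.002,0,0,0,0,0,0,0.004,0,0,0,0,0,0,0.004,0,0,0,0,0,0,0.004,0,0,0,0,0]'

```text
time: 10.58
position: [0.5501, -0.1215, 0.1847]
tool_rot: [-0.004, 3.14, 0.0]
ft_force: [4.1, -0.0, -2.2]
grip_width: 0.004
```

>>> play_rows --series '[0,0.002,0,0,0,0,0,0,0.004,0,0,0,0,0,0,0.004,0,0,0,0,0,0,0.004,0,0,0,0,0]'

```text
time: 10.92
position: [0.5474, -0.1211, 0.1846]
tool_rot: [-0.004, 3.137, 0.0]
ft_force: [9.2, 0.9, -6.3]
grip_width: 0.006
```

>>> play_rows --series '[0,-0.015,0,0,0,0,0,0,-0.04,0,0,0,0,0,0,-0.07,0,0,0,0,0,0,-0.07,0,-0.03,0,0,0,0,-0.07,0,-0.07,0,0,0,0,-0.07,0.03,-0.1,0,0,0,0,-0.06,0.07,-0.11,0,0,0,0,-0.06,0.11,-0.11,0,0,0,0,-0.06,0.15,-0.11,0,0,0,0,-0.06,0.19,-0.11,0,0,0]'

```text
time: 11.75
position: [0.604, 0.0694, 0.2953]
tool_rot: [0.002, -3.141, 0.0]
ft_force: [0.3, -0.3, 0.5]
grip_width: 0.004
```

>>> play_rows --series '[0,0,0.03,0,0,0,0,0,0,0.07,0,0,0,0,0,0,0.1,0,0,0,0,0,0,0.12,0,0,0,0,0,0,0.12,0,0,0,0,0,0,0.12,0,0,0,0]'

```text
time: 12.25
position: [0.6039, 0.1894, 0.294]
tool_rot: [0.008, -3.139, 0.003]
ft_force: [-0.3, -0.7, 0.2]
grip_width: 0.004
```

Run:
```python
from h import *
to([.553,-.122,.186]); shots(13)
p=np.load("p.npy");T=get_image("top");S=get_image("scene")
for a,b in [(-.3,-.3),(-.25,-.3),(-.3,-.27)]:
    k=D(p,[.19*np.cos(b)*np.sin(a),.19*np.sin(b),.03+.19*np.cos(b)*np.cos(a)])
    print(a,b,((proj(S,k)-[190,170])*4).round(0),((proj(T,k)-[250,120])*4+[400,0]).round(0))
```

```text
t 12.25 pos [0.6039 0.1894 0.294 ] F [-0.3 -0.7  0.2] grip 0.0 q [-0.67  0.27  0.41  1.4  -0.11  1.5   1.31]
[0.553, -0.122, 0.186] shift [ 0.0522 -0.3109  0.1087] turn [-0.1 -0.1  0.3]
-0.3 -0.3 [[180. 151.]] [[718. 322.]]
-0.25 -0.3 [[180. 158.]] [[718. 308.]]
-0.3 -0.27 [[189. 148.]] [[710. 322.]]
```

View pics/both13.png

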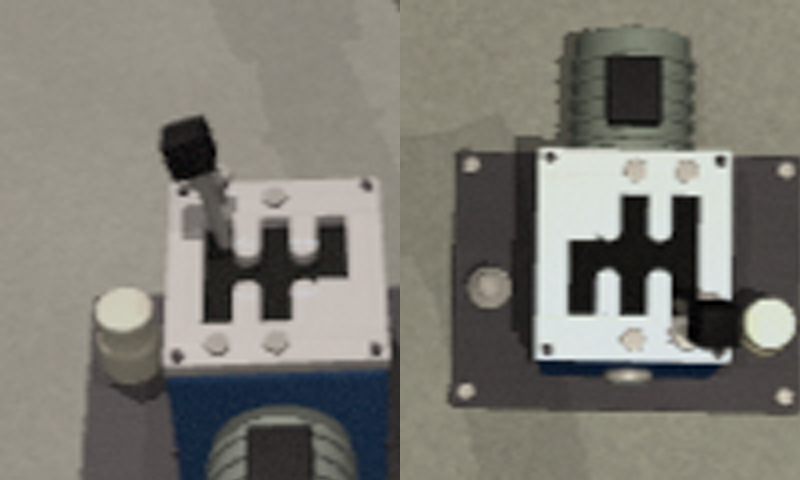

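```bash
python3 -c "
from bench import *
print(close_job())"
```

```text
the job is handed in; nothing more can be done
None
```

I pushed the lever with shut fingers only. It went forward out of the parking slot, across the channel towards -y, then back towards the robot into the pin's slot (drive x = -60, y = -36). I handed the job in at about 12.4 s of the 54 s allowed; no verdict is reported.

**Channel stage:** With the fingers withdrawn, the pictures put the lever at about 0 to +0.02 rad fore and aft. It stayed close to upright for the whole crossing.

**Final position:** After the fingers withdrew, the knob showed at about (188,149) in the scene crop and (714,323) in the top crop. For full tilt both ways I expected (180,151) and (718,322). That reads as about -0.30 rad fore and -0.28 rad to the side, and puts `stem_at_gate` about 26 mm from the pin (limit 36 mm).

**At the stop:** On the last push the force rose to about 9 N while the tool lagged its command, which fits the lever resting on the stop.

**Clearance:** At hand-in the tool stood clear of everything, with contact force near zero. The weight and small jar looked unmoved in the last picture. I did not look at the bench items again, but the arm kept well away from them.

**Disagreements:** The lever started at about -0.22 to -0.24 rad rather than -0.30. The last measured side tilts (-0.28, and -0.275 to -0.29 before the final push) fall slightly short of -0.30, within the slot's play.

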